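Seat and home the sample carousel

ROBOT

A 6-joint arm with a two-finger parallel gripper is mounted at the origin on a cart in front of the work surface, level with it; the furniture and walls round the work are solid. World frame = base frame: x ahead of the robot, y to its left, z up, the work surface at z = 0. Lengths are in m, angles in rad, forces in N, time in s.
With the tool pointing down it reaches from about 0.225 to 0.875 m from the base axis. Payload 3.4 kg.
Tool frame: the origin (TCP) lies on the centre line of the jaws, within the pads' length; the fingertips stand 22 mm ahead of it and the grasp point (between the pads) lies 3 mm ahead of it; z points along the fingers, y is the line along which they close (so a half turn about z gives the same grasp; the last joint's range is limited). The gripper opens to 85 mm and grips with 20 to 120 N. Pads are 22 mm wide; open, the fingers measure 114 mm over their backs; the gripper's body (76 mm by 85 mm) begins 54 mm behind the grasp point. The pads swing forward as they close: fully open they stand 13 mm farther back than shut.
Start: joints at [1.013, 0.276, 1.505, -0, 1.361, -0.121], TCP at [0.243, 0.521, 0.253] pointing down, gripper open.
Joint ranges: [-2.89, 2.89], [-0.75, 2.08], [0.22, 2.7], [-1.18, 4.32], [0.11, 2.71], [-2.7, 2.7]. Speed limits (rad/s): [2.57, 2.57, 3.14, 3.14, 3.14, 3.14].

INTERFACE

Orientations are given as a unit quaternion [w, x, y, z].
In Python, from rig import readout, optics, ticket gives the robot as it stands. The module is installed in compiled form; this text tells all that it offers.
- The arm moves only by the shell command python3 -m handwheel 'ROWS' [OPENING] [FORCE]. ROWS is a JSON list of rows, 1 to 5 of them, each of 4 numbers: dx, dy, dz in m, then a turn about the tool's z in rad; each row shifts and turns the commanded pose from where the row before left it, along the tool's axes as they then stand; what a row does not reach is not made up. A row lasts 1/12 s, in which the tool goes at most 0.0417 m and 0.125 rad, less where a joint would pass 70% of its speed; a pose out of reach is approached as far as the arm can. OPENING is the finger opening in m, set as the command begins (- or left out keeps the last). The fingers move at their own pace and stop on an object; FORCE is the grip in N (left out, the last holds). Time passes only in rows, so rows that do not move let the fingers close. It prints the time, the measured TCP pose, the force, the opening and the grip force at its end. Input that does not fit is refused with a message, and nothing moves.
- readout.get_state(): the state, without advancing time (a new reading comes with each control period).
- optics.get_image(name): name is "scene" or "top" or "wrist"; returns a dict with "img" (420x560x3 uint8, red, green, blue), "camera_matrix" (3x3 intrinsics, pixels), "T" (4x4, takes a point from camera to world coordinates); the wrist camera has in their place "hand_eye" (4x4, takes a point from camera to tool coordinates, whose origin is the TCP and whose axes are the flange's). Camera axes: x right, y down, z forward; pixel columns grow to the right and rows downward; lengths in m; the calibration is good to about 2 mm. A picture is of the moment at which its call begins: read the wrist's pose just before it. There is no depth.
- ticket.sign_off(): hands the job in; it is judged then, once.
The state is a dict: "clock": time; "qpos": joint angles; "qd": joint speeds; "effort": joint torques, N m; "position": TCP position; "ee_rot": TCP orientation; "contact_force": force on the tool from outside, world axes, zero at the start; "moment": the same for the moment, N m; "width": finger opening in m; "gripper_force": force on a finger pad.
Only numpy, scipy, OpenCV 4.12 (cv2) and the standard library are available. Lean on these libraries where they do the work, as an engineer would, in place of code of your own. Each camera call takes 0.05 s, during which the arm holds its last target. There are 200 camera calls.

TASK

Mount the loose sample carousel on the sample changer: keeping it level, lower it gently over the spindle, turn it with a light touch to find where its underside notches drop over the hub's driving dogs so that it sits fully home, then turn it clockwise (seen from above), taking the hub along, until it comes up softly against the home stop with its index rib pointing at the sampling post. Never force it, let go of it at the end, and leave the beaker and the two brown vials where they stand.

Things in the scene. Friction and masses are not known exactly. Their poses are not given: they have to be found in the camera images.
- carousel: Loose round white sample carousel, 141 mm across, about 0.35 kg (0.26 to 0.46), twelve places in a ring, small closed vials in some (caps 50 mm up). Stands level on the bench. Origin: centre of its flat underside, z up. +x runs along the grey index rib, which lies radially on the top plate in the one place without a pocket and overhangs the rim by 6 mm.
- grip (a point): Centre of the carousel's grey upright finger grip, on its axis 70 mm above its underside; axes as the carousel. The grip is 56 mm long along x, 14 mm thick along y, 36 mm tall (52 to 88 mm above the underside), on a round column 26 mm across.
- notch (a point): On the carousel's underside, 16 mm from its axis towards +x (the rib's side): middle of the wide notch, 13 mm wide. On the other side, towards -x, is a narrow one, 9 mm. Both are 9 mm deep and run radially from the bore to 24 mm radius. The bore, up the axis from below, is 17.5 mm across, blind, 34 mm deep.
- changer: Fixed sample changer, white box 205 mm (x) by 180 mm (y), 56 mm high. Origin: on the bench under the axis of its drive hub; z up. +x points from the hub to the sampling post, a column at the rear, 88 to 148 mm from the axis, top 135 mm above the bench (needle arm swung away). Display and keys on the -x face.
- seat (a point): On the hub's axis, at the upper face of its metal plate (60 mm across), 64 mm above the bench: the carousel's underside rests here when home, its origin on this point. Axes as the changer. A spindle, 16 mm thick, rises 30 mm from it, straight for 20 mm, then tapering to 6 mm. More than 50 N between carousel and changer is too much.
- dogs (a point): On the hub's axis, 7 mm above the seat: level of the tops of the two driving dogs, 6 to 22 mm from the axis on either side, one 10 mm wide and one 6 mm, for the wide and the narrow notch (1.5 mm play each side, so one orientation fits). In any other the carousel's underside stays at this level. Axes as the changer, not the hub.
- post (a point): Foot of the sampling post, on the housing's top, 103 mm from the hub axis. The hub turns stiffly (0.12 N m), stays where left, its angle is not measured: at the start the wide dog points 20 to 70 degrees anticlockwise (from above) of this post. Its clockwise stop is home: the carousel's rib then points at the post within 3 degrees. Other stop: 84 degrees.
- beaker: Glass beaker, 52 mm across, 68 mm high, a bystander. Origin: centre of its underside.
- vial_a: Brown screw-cap vial, 28 mm across, 62 mm high, a bystander. Origin: centre of its underside.
- vial_b: Brown screw-cap vial, 28 mm across, 62 mm high, a bystander. Origin: centre of its underside.
Not all that is in view belongs to the job. Leave any pink look-alike of the carousel alone.

How it is judged:
On the way:
1. the carousel has dropped over the dogs and sits home on the hub, before it is turned to the stop (z of carousel in the frame of seat below 0.002 m and horizontal distance between carousel and seat below 0.003 m and angle between carousel's own z axis and vertical below 0.035 rad), for 0.1 s.
At the end, for the whole second after the job is handed in: The carousel sits home on the hub plate (underside within 2 mm of it, centred within 3 mm, level within 2 degrees), turned to the home stop (index rib towards the sampling post within 7 degrees), at rest and released (all of step 1 and z of carousel in the frame of seat above -0.002 m and angle between the x axis of carousel and the x axis of changer, either way round below 0.12 rad and linear speed of carousel below 0.01 m/s and contact force between the fingers and carousel below 0.1 N); the robot touches nothing.
It fails at once if carousel and changer pressed or knocked together with more than 50 N (contact force between carousel and changer above 50 N).
It fails at once if the carousel tipped by more than 20 degrees (angle between carousel's own z axis and vertical above 0.35 rad).
It fails at once if the beaker or a brown vial pushed more than 20 mm from its place (distance of any of beaker, vial_a, vial_b from where it was at the start of the episode above 0.02 m).
It also fails if it takes over 61 s, if anything falls off the work surface, if the arm or the gripper's body presses on something with over 40 N, if the wrist force passes 120 N, or if a joint passes its speed limit or range.

## Working session

There is one attempt and no reset: what is moved stays moved. The work goes in short steps, Python scripts to look and compute and a shell command to move; the robot and the scene stay as the last step left them, time stands still between calls to the robot, and variables do not carry over. Pictures are saved under pics/ and viewed, at most 10 in all, crops included, and the job is handed in when it is done.

```bash
mkdir -p pics; cat > h.py <<'E'
import numpy as np, cv2
from rig import readout, optics
def ray(im,T,u,v):
    K=im["camera_matrix"]; d=T[:3,:3]@np.linalg.solve(K,[u,v,1.0]); return T[:3,3],d
def onz(im,T,u,v,z):
    o,d=ray(im,T,u,v); return o+d*(z-o[2])/d[2]
def proj(im,T,p):
    c=np.linalg.inv(T)@np.r_[p,1]; q=im["camera_matrix"]@c[:3]; return q[:2]/q[2]
def R(q):
    from scipy.spatial.transform import Rotation as S
    return S.from_quat([q[1],q[2],q[3],q[0]]).as_matrix()
E
python3 - <<'E'
from h import *
s=readout.get_state(); print(s)
for n in("scene","top"):
    im=optics.get_image(n); cv2.imwrite(f"pics/{n}0.png",im["img"][:,:,::-1]); np.savez(f"{n}0.npz",**im); print(n,im["camera_matrix"],im["T"])
E
```

```text
{'clock': 0.0, 'qpos': array([ 1.01300953e+00,  2.76588121e-01,  1.50615135e+00,  1.82970715e-05,
        1.36070464e+00, -1.20991175e-01]), 'qd': array([-0.00026808, -0.00096803,  0.00059518,  0.00072983, -0.00028228,
       -0.0005022 ]), 'effort': array([ 2.86514542e-04, -4.16783059e+01, -2.45803910e+01, -3.17765534e-04,
        1.07578209e-02, -1.21754367e-07]), 'position': array([0.24297547, 0.52059022, 0.25243634]), 'ee_rot': array([-3.16621837e-04,  2.16667549e-01,  9.76245008e-01, -8.69948949e-04]), 'contact_force': array([-0.51125215, -0.94143589, -0.50709277]), 'moment': array([-0.00173991, -0.01488803, -0.00366013]), 'gripper_force': 0.0, 'width': 0.08491737208488025}
scene [[531.91868577   0.         276.99532412]
 [  0.         531.91868577 205.35834936]
 [  0.           0.           1.        ]] [[ 0.52002275 -0.39871014  0.75538505 -0.60951885]
 [-0.85414984 -0.24491292  0.45874363 -0.47376566]
 [ 0.00209782 -0.88376914 -0.46791849  0.76156509]
 [ 0.          0.          0.          1.        ]]
top [[391.94528325   0.         274.42650293]
 [  0.         391.94528325 202.56115874]
 [  0.           0.           1.        ]] [[ 0.33435061 -0.91718477  0.21675279  0.28649892]
 [-0.94244627 -0.32485758  0.0791365   0.11360905]
 [-0.002169   -0.2307372  -0.97301369  1.06735339]
 [ 0.          0.          0.          1.        ]]
```

View pics/scene0.png

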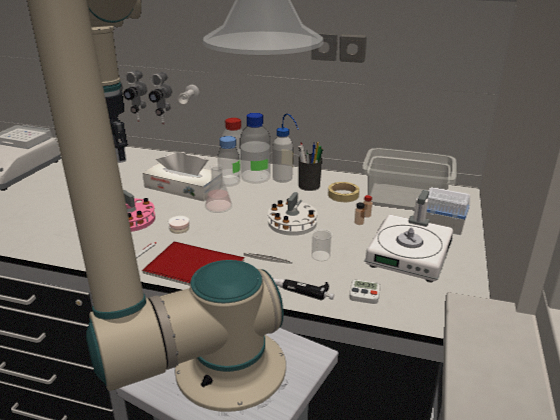

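View pics/top0.png

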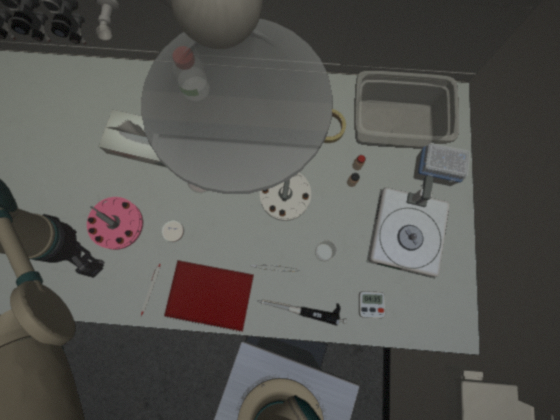

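The white disc at top (287,195) / scene (292,215) is the carousel, because it is white, has a ring of vials and carries a grey grip. The pink one at top (115,222) is the look-alike. The changer is at top (410,237), with the beaker at (325,250) and the brown vials at (360,160) and (354,179). I'll check enlarged crops and get rough positions.

```bash
python3 - <<'E'
from h import *
t=dict(np.load("top0.npz")); s=dict(np.load("scene0.npz"))
def crop(i,x,y,w,h,W,H): return cv2.resize(i[y:y+h,x:x+w,::-1],(W,H),interpolation=cv2.INTER_CUBIC)
a=crop(t["img"],250,160,80,70,400,300);a=crop(t["img"],250,160,80,60,400,300)
b=crop(t["img"],365,175,120,105,400,300);b=crop(t["img"],360,165,120,90+20,400,300)
c=crop(s["img"],255,180,80,60,400,300); d=crop(s["img"],355,180,120,90+10,400,300)
cv2.imwrite("pics/comp.png",np.clip(1.6*np.vstack([np.hstack([a,b]),np.hstack([c,d])]),0,255))
T=t["T"];S=s["T"]
for n,u,v,z in [("car grip top",288,182,.088),("hub",410,237,.064),("beaker",325,250,.068),("va",360,160,.062),("vb",354,179,.062),("post",428,183,.135)]: print(n,onz(t,T,u,v,z).round(3))
for n,u,v,z in [("car plate",292,217,.03),("hub",410,240,.064),("beaker",321,256,0),("v",360,222,0),("v",367,214,0)]: print(n,onz(s,S,u,v,z).round(3))
o1,d1=ray(t,T,237,105);o2,d2=ray(s,S,263,40)
k=np.linalg.lstsq(np.c_[d1,-d2],o2-o1,rcond=None)[0];print("hood",o1+d1*k[0],o2+d2*k[1])
E
```

```text
car grip top [0.568 0.178 0.088]
hub [ 0.541 -0.164  0.064]
beaker [0.435 0.032 0.068]
va [0.699 0.017 0.062]
vb [0.642 0.017 0.062]
post [ 0.668 -0.152  0.135]
car plate [0.534 0.171 0.03 ]
hub [ 0.533 -0.169  0.064]
beaker [0.44 0.03 0.  ]
v [0.658 0.015 0.   ]
v [0.713 0.016 0.   ]
hood [0.54039002 0.26724382 0.50480285] [0.54068018 0.26679618 0.50481156][ WARN:0@0.207] global loadsave.cpp:1063 imwrite_ Unsupported depth image for selected encoder is fallbacked to CV_8U.
```

View pics/comp.png

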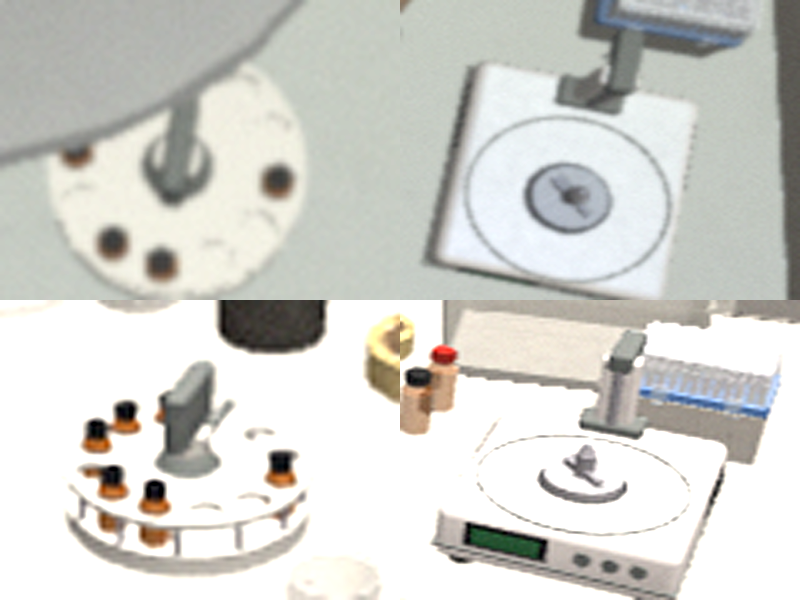

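```bash
python3 - <<'E'
from h import *
s=dict(np.load("scene0.npz"));S=s["T"];t=dict(np.load("top0.npz"))
for z in np.arange(.2,.62,.05): print(round(z,2),proj(s,S,[.243,.521,z]).round(0),proj(t,t["T"],[.243,.521,z]).round(0))
w=optics.get_image("wrist");print(w["camera_matrix"][0],w["hand_eye"].round(3))
# hood rim: scene extents and top extents
o,d=ray(s,S,204,40);print([ (o+d*k).round(3) for k in [1,1.2]])
for u,v in [(204,42),(322,42),(263,54),(263,25)]: print("hood rim z.5",onz(s,S,u,v,.505).round(3))
for u,v in [(142,105),(333,105),(237,20),(237,191)]: print("top rim",onz(t,t["T"],u,v,.505).round(3))
cv2.imwrite("pics/arm.png",cv2.resize(s["img"][0:200,40:240,::-1],(600,600)))
E
```

```text
0.2 [118. 171.] [ 95. 251.]
0.25 [115. 153.] [ 84. 249.]
0.3 [112. 134.] [ 72. 246.]
0.35 [109. 115.] [ 59. 242.]
0.4 [106.  95.] [ 43. 238.]
0.45 [103.  74.] [ 25. 234.]
0.5 [100.  52.] [  4. 229.]
0.55 [97. 29.] [-22. 223.]
0.6 [93.  6.] [-52. 215.]
[358.29296293   0.         280.72807997] [[-0.    -0.964 -0.264  0.067]
 [ 1.     0.    -0.     0.001]
 [ 0.    -0.264  0.964 -0.12 ]
 [ 0.     0.     0.     1.   ]]
[array([0.198, 0.178, 0.568]), array([0.36 , 0.309, 0.529])]
hood rim z.5 [0.442 0.375 0.505]
hood rim z.5 [0.595 0.13  0.505]
hood rim z.5 [0.404 0.179 0.505]
hood rim z.5 [0.727 0.386 0.505]
top rim [0.491 0.408 0.505]
top rim [0.59  0.125 0.505]
top rim [0.684 0.322 0.505]
top rim [0.41  0.218 0.505]
```

View pics/arm.png

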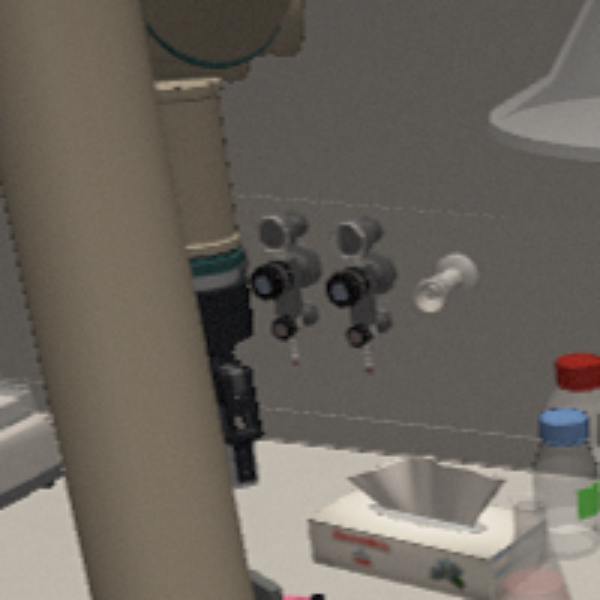

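```bash
python3 -m handwheel '[[-0.0266,-0.0277,0,0],[-0.0266,-0.0277,0,0],[-0.0266,-0.0277,0,0],[-0.0266,-0.0277,0,0],[-0.0266,-0.0277,0,0]]' .085 40
python3 -m handwheel '[[-0.0266,-0.0277,0,0],[-0.0266,-0.0277,0,0],[-0.0266,-0.0277,0,0],[-0.0266,-0.0277,0,0],[-0.0266,-0.0277,0,0]]'
python3 -m handwheel '[[-0.0266,-0.0277,0,0],[0,0,0,-0.124],[0,0,0,-0.124],[0,0,0,-0.124],[0,0,0,-0.124]]'
python3 -m handwheel '[[0,0,0,-0.124],[0,0,0,-0.124],[0,0,0,0],[0,0,0,0]]'
cat >> h.py <<'E'
def wrist(name):
    s=readout.get_state(); im=optics.get_image("wrist"); T=np.eye(4); T[:3,:3]=R(s["ee_rot"]); T[:3,3]=s["position"]
    im["T"]=T@im["hand_eye"]; cv2.imwrite(f"pics/{name}.png",im["img"][:,:,::-1]); np.savez(name+".npz",**im); return s,im
E
python3 - <<'E'
from h import *
s,im=wrist("w1"); print(s["qpos"].round(4),s["position"].round(4),s["ee_rot"].round(4),s["contact_force"])
E
```

```text
clock: 0.57
position: [0.3051, 0.3376, 0.253]
ee_rot: [-0.0, 0.216, 0.976, -0.0]
contact_force: [1.6, 0.0, 0.6]
width: 0.085
gripper_force: 0.0
clock: 0.98
position: [0.367, 0.1558, 0.2533]
ee_rot: [0.0, 0.216, 0.976, 0.0]
contact_force: [0.5, -0.3, 0.1]
width: 0.0849
gripper_force: 0.0
clock: 1.4
position: [0.3794, 0.1205, 0.2531]
ee_rot: [-0.0, -0.032, 0.999, 0.0]
contact_force: [0.6, 0.1, 1.0]
width: 0.0852
gripper_force: 0.0
clock: 1.73
position: [0.3793, 0.1211, 0.2532]
ee_rot: [-0.0, -0.151, 0.988, 0.0]
contact_force: [-0.3, 1.3, 0.9]
width: 0.0854
gripper_force: 0.0
[ 0.1339  0.0041  1.8375  0.      1.3003 -1.741 ] [0.3793 0.1211 0.2532] [-2.000e-04 -1.514e-01  9.885e-01  0.000e+00] [-0.27452678  1.31214164  0.94180269]
```

View pics/w1.png

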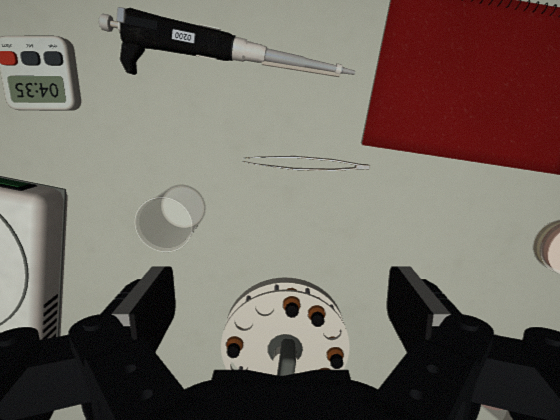

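The wrist view shows the carousel at about (287,345) with its rim showing and the grip at (287,355). The beaker is at (170,218). The hood hangs over the carousel at z≈0.5, so I'll flip the tool to keep joint 6 within range and then check the arm's clearance in both fixed views.

```bash
for i in 1; do python3 -m handwheel '[[0,0,0,0.124],[0,0,0,0.124],[0,0,0,0.124],[0,0,0,0.124],[0,0,0,0.124]]' >/dev/null
python3 -m handwheel '[[0,0,0,0.124],[0,0,0,0.124],[0,0,0,0.124],[0,0,0,0.124],[0,0,0,0.124]]' >/dev/null
python3 -m handwheel '[[0,0,0,0.124],[0,0,0,0.124],[0,0,0,0.124],[0,0,0,0.124],[0,0,0,0.124]]' >/dev/null
python3 -m handwheel '[[0,0,0,0.124],[0,0,0,0.124],[0,0,0,0.124],[0,0,0,0.124],[0,0,0,0.124]]' >/dev/null
python3 -m handwheel '[[0,0,0,0.124],[0,0,0,0.124],[0,0,0,0.124],[0,0,0,0.124],[0,0,0,0.124]]' >/dev/null
python3 -m handwheel '[[0,0,0.04,0],[0,0,0.04,0],[0,0,0.02,0],[0,0,0,0],[0,0,0,0]]'; done
python3 - <<'E'
from h import *
s=readout.get_state(); print(s["qpos"].round(4),s["position"].round(4),s["ee_rot"].round(4))
out=[]
for n in("scene","top"):
    im=optics.get_image(n); np.savez(n+"1.npz",**im); g=im["img"][:,:,::-1].copy()
    p=s["position"]
    for z in(.15,.25,.35,.45,.55,.65,.75):
        q=proj(im,im["T"],[p[0],p[1],z]).astype(int); cv2.circle(g,tuple(map(int,q)),2,(0,0,255),-1)
    out.append(cv2.resize(g[:300,100:500] if n=="scene" else g[:300,120:520],(400,300)))
cv2.imwrite("pics/arm2.png",cv2.resize(np.hstack(out),(800,300)))
# carousel features in w1
w=dict(np.load("w1.npz"))
print("grip/col base",onz(w,w["T"],286,345,.03).round(3))
E
```

```text
clock: 4.28
position: [0.379, 0.1212, 0.1529]
ee_rot: [-0.0, 0.985, 0.173, -0.001]
contact_force: [0.5, 0.8, 1.1]
width: 0.085
gripper_force: 0.0
[1.3400e-01 9.8900e-02 2.0110e+00 1.0000e-04 1.0339e+00 1.3573e+00] [0.379  0.1212 0.1529] [-1.000e-04  9.849e-01  1.729e-01 -1.100e-03]
grip/col base [0.549 0.181 0.03 ]
```

View pics/arm2.png

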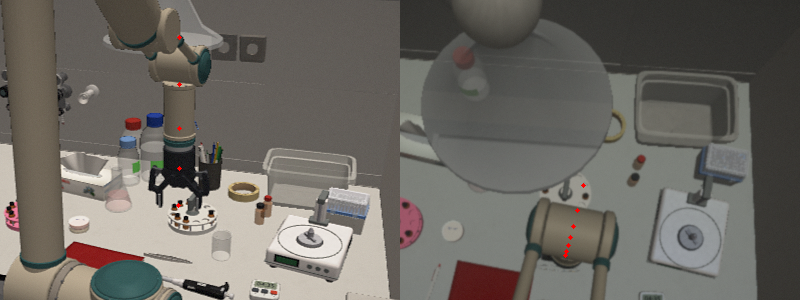

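```bash
python3 - <<'E'
from h import *
q1,q2,q3=.134,.0989,2.011; L1,L2,h=.642,.404,.065
u=np.array([np.cos(q1),np.sin(q1),0]);l=np.array([-np.sin(q1),np.cos(q1),0]);Z=np.array([0,0,1])
out=[]
for n in("scene","top"):
    im=dict(np.load(n+"1.npz")); g=cv2.resize(np.clip(im["img"][:,:,::-1]*1.5,0,255).astype(np.uint8),(1120,840))
    for k,c in((-.07,(0,0,255)),(0,(0,255,0)),(.0694,(255,0,0)),(.14,(0,255,255))):
        e=u*L1*np.sin(q2)+Z*(h+L1*np.cos(q2))+l*k; w=e+L2*(u*np.sin(q2+q3)+Z*np.cos(q2+q3))
        pts=[proj(im,im["T"],e+(w-e)*t)*2 for t in np.linspace(.3,1,40)]
        cv2.polylines(g,[np.int32(pts)],False,c,1)
        cv2.circle(g,tuple(int(a) for a in pts[-1]),4,c,1)
    out.append(g[0:400,380:780] if n=="scene" else g[400:800,380:780])
cv2.imwrite("pics/fore.png",np.hstack(out))
E
```

```text
(no output)
```

View pics/fore.png

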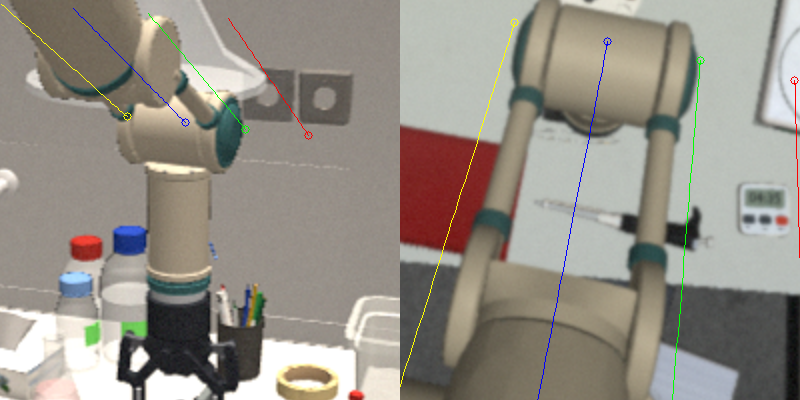

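The two overlays agree with the kinematic model: the forearm is a fork with two tubes at ±6 cm, and the wrist drum is 0.345 m above the TCP. Next I need the hood rim's position accurately, and the carousel's too.

```bash
cat > rim.py <<'E'
from h import *
from scipy.optimize import least_squares
def pts(im,c,angs,rmax,sc):
    g=cv2.GaussianBlur(cv2.cvtColor(im["img"],cv2.COLOR_RGB2GRAY),(3,3),0).astype(float); o=[]
    for a in angs:
        r=np.arange(rmax[0],rmax[1],.5); x=c[0]+r*np.cos(a)*sc[0]; y=c[1]+r*np.sin(a)*sc[1]
        v=cv2.remap(g.astype(np.float32),x.astype(np.float32)[None],y.astype(np.float32)[None],1)[0]
        d=np.abs(v[4:]-v[:-4]); k=d.argmax()
        if d[k]>15: o.append((x[k+2],y[k+2]))
    return np.array(o)
t=dict(np.load("top0.npz"));s=dict(np.load("scene0.npz"))
P=pts(t,(237,105),np.deg2rad(np.r_[-15:35:4,70:105:3,150:190:4]),(80,110),(1,.9))
Q=pts(s,(263,40),np.deg2rad(np.arange(5,176,6)),(45,75),(1,.25))
print(P.round(0).tolist());print(Q.round(0).tolist())
def circ(im,p,z):
    w=np.array([onz(im,im["T"],u,v,z)[:2] for u,v in p])
    f=least_squares(lambda k:np.hypot(*(w-k[:2]).T)-k[2],[.54,.26,.14],loss="soft_l1",f_scale=.003); return f.x.round(3),np.abs(f.fun).mean().round(4)
for z in(.44,.46,.48,.50,.52,.54): print(z,circ(t,P,z),circ(s,Q,z))
E
python3 rim.py
```

```text
[[331.0, 89.0], [332.0, 94.0], [333.0, 100.0], [333.0, 107.0], [331.0, 112.0], [341.0, 120.0], [340.0, 126.0], [328.0, 130.0], [338.0, 140.0], [327.0, 143.0], [321.0, 147.0], [318.0, 152.0], [271.0, 188.0], [267.0, 192.0], [261.0, 191.0], [256.0, 191.0], [251.0, 193.0], [246.0, 194.0], [240.0, 194.0], [235.0, 194.0], [230.0, 194.0], [225.0, 194.0], [220.0, 193.0], [215.0, 192.0], [152.0, 149.0], [148.0, 144.0], [146.0, 138.0], [140.0, 127.0], [142.0, 120.0], [141.0, 114.0], [141.0, 108.0], [141.0, 102.0], [141.0, 96.0]]
[[323.0, 41.0], [328.0, 43.0], [329.0, 45.0], [329.0, 47.0], [312.0, 49.0], [311.0, 50.0], [311.0, 53.0], [207.0, 43.0], [205.0, 42.0]]
0.44 (array([0.577, 0.288, 0.169]), np.float64(0.0027)) (array([0.803, 0.422, 0.186]), np.float64(0.0093))
0.46 (array([0.568, 0.282, 0.164]), np.float64(0.0026)) (array([0.716, 0.367, 0.174]), np.float64(0.0087))
0.48 (array([0.559, 0.277, 0.158]), np.float64(0.0025)) (array([0.628, 0.311, 0.163]), np.float64(0.0081))
0.5 (array([0.549, 0.271, 0.153]), np.float64(0.0024)) (array([0.54 , 0.256, 0.151]), np.float64(0.0076))
0.52 (array([0.54 , 0.265, 0.147]), np.float64(0.0024)) (array([0.453, 0.2  , 0.14 ]), np.float64(0.007))
0.54 (array([0.531, 0.26 , 0.142]), np.float64(0.0023)) (array([0.365, 0.145, 0.128]), np.float64(0.0064))
```

```bash
cat > clr.py <<'E'
import numpy as np
L1,L2,h,Lt,d=.642,.404,.065,.345,.0694
a=np.linspace(0,2*np.pi,181)
H=np.concatenate([np.c_[.548+r*np.cos(a),.268+r*np.sin(a),np.full(181,z)] for r,z in zip(np.linspace(.152,.075,12),np.linspace(.497,.58,12))])
def ik(p):
    r=np.hypot(p[0],p[1]); q1=np.arctan2(p[1],p[0])-np.arcsin(d/r); pr=np.sqrt(r*r-d*d); zz=p[2]+Lt-h
    D=np.hypot(pr,zz); q3=np.arccos((D*D-L1**2-L2**2)/(2*L1*L2)); q2=np.arctan2(pr,zz)-np.arctan2(L2*np.sin(q3),L1+L2*np.cos(q3)); return q1,q2,q3
def clear(p):
    q1,q2,q3=ik(p); u=np.array([np.cos(q1),np.sin(q1),0]);l=np.array([-np.sin(q1),np.cos(q1),0]);Z=np.array([0,0,1.])
    w=np.array([p[0],p[1],p[2]+Lt]); f=-(u*np.sin(q2+q3)+Z*np.cos(q2+q3)); m=[]
    def dist(P,r): return np.min(np.linalg.norm(H[None]-P[:,None],axis=2))-r
    for k in(-.053,.053): m.append(dist(w+l*k+np.linspace(0,.2,41)[:,None]*f,.015))
    m.append(dist(w+np.linspace(-.065,.065,27)[:,None]*l,.05))
    m.append(dist(w+f*np.linspace(.21,.4,20)[:,None],.07))
    return [round(x*1000) for x in m]   # right tube, left tube, drum, housing (mm)
if __name__=="__main__":
    for p in [(.55,.18,.077),(.52,.17,.077),(.52,.17,.056),(.55,.18,.056),(.55,.18,.03),(.50,.165,.077),(.48,.16,.077),(.45,.15,.077),(.47,.155,.15),(.55,.10,.077),(.55,.13,.077),(.55,.06,.077),(.55,.28,.03)]: print(p,clear(p))
E
python3 clr.py
python3 - <<'E'
from h import *
# carousel rim from w1: bench-level/white mask contour fit
w=dict(np.load("w1.npz")); hsv=cv2.cvtColor(w["img"],cv2.COLOR_RGB2HSV); print([ (p,hsv[p[1],p[0]].tolist()) for p in[(300,335),(255,330),(200,300),(285,284),(285,288),(285,293),(287,360),(400,250)]])
E
```

```text
(0.55, 0.18, 0.077) [9, -10, 25, 1]
(0.52, 0.17, 0.077) [24, -12, 25, 25]
(0.52, 0.17, 0.056) [33, -7, 46, 13]
(0.55, 0.18, 0.056) [18, -12, 46, -11]
(0.55, 0.18, 0.03) [27, -13, 72, -26]
(0.5, 0.165, 0.077) [34, -6, 25, 41]
(0.48, 0.16, 0.077) [44, 5, 25, 58]
(0.45, 0.15, 0.077) [62, 23, 25, 84]
(0.47, 0.155, 0.15) [12, -12, -47, 106]
(0.55, 0.1, 0.077) [69, -10, 25, 34]
(0.55, 0.13, 0.077) [45, -10, 25, 21]
(0.55, 0.06, 0.077) [103, 10, 25, 53]
(0.55, 0.28, 0.03) [-12, -12, 94, -58]
[((300, 335), [22, 26, 188]), ((255, 330), [25, 23, 185]), ((200, 300), [32, 22, 164]), ((285, 284), [25, 22, 195]), ((285, 288), [23, 22, 195]), ((285, 293), [19, 25, 194]), ((287, 360), [47, 24, 73]), ((400, 250), [30, 20, 162])]
```

The rim is at z≈0.50, radius 0.15 m, centred on (0.548, 0.268). My estimate puts the left fork tube very close to it at the grasp pose, so I'll move in low, slowly and in small steps, watching the joint efforts. First I'll measure the grip.

```bash
python3 - <<'E'
from h import *
s=dict(np.load("scene0.npz"));t=dict(np.load("top0.npz"));w=dict(np.load("w1.npz"))
# grey grip masks
for n,im,(x0,x1,y0,y1) in (("scene",s,(280,305,190,216)),("top",t,(270,305,165,206)),("w1",w,(265,305,330,372))):
    g=im["img"][y0:y1,x0:x1].astype(int).max(2); print(n); print("\n".join(" ".join("%3d"%v for v in r[::1]) for r in g[::2]))
E
```

```text
scene
194 193 194 193 194 194 195 195 193 195 194 195 192 194 193 191 194 193 195 196 199 201 203 186 134
194 194 195 193 193 192 192 193 192 196 194 195 195 166 132 126 122 159 196 195 194 194 194 192 193
194 194 194 194 194 195 194 193 193 194 196 166 119 108 111 111  93  97 167 196 197 194 193 194 194
193 195 194 196 194 195 193 197 198 180 130 104 111 111 106  82  54  96 166 197 194 192 193 194 194
197 195 193 192 196 193 195 152  96 103 110 113 111  91  69  56  56 102 170 196 193 192 192 194 195
 56  80 154 195 197 198 148  49  74  90  97  97  76  61  62  59  56 126 184 165 110 130 174 195 195
 17   0 124 198 221 202 152  84  49  59  58  59  63  61  60  57  59 106 128 101 114 185 209 199 196
 76 103 142 193 215 188 130  78  50  60  64  64  63  55  53  70  91 103  92 168 218 214 215 216 213
104 106 133 190 217 216 220 165  43  55  61  61  62  56 116 194 188 145 185 220 214 216 217 179 120
216 215 215 214 213 213 219 164  43  55  57  60  64 100 120 119 123 183 218 214 213 216 212 217 203
214 213 214 213 214 215 181 101  55  54  63  77 110 123 121 115  99 121 182 211 216 214 211 21
[... 5812 characters left out ...]
  75  77  77  70  56  53 169 189 186 186 183 186 181 181 184
184 181 185 185 182 186 184 184 183 187 186 187 191 112  42  36  51  71  81  84  87  88  88  91  83  89  89  85  75  61  73 170 190 188 183 188 186 184 184 187
182 184 184 183 182 184 185 185 185 185 184 190 192  97  35  32  57  77  79  84  85  89  85  87  83  86  87  81  67  64 130 180 188 183 184 181 183 187 182 181
182 183 186 182 180 181 182 184 184 183 185 188 160  77  34  38  65  75  84  87  89  88  87  85  87  86  86  78  61  60 166 190 186 184 183 184 184 181 184 185
182 183 185 186 186 185 182 183 186 184 185 189 111  43  30  46  71  78  78  89  85  89  87  84  89  86  82  72  62  69 169 187 185 181 185 186 187 190 188 188
```

```bash
python3 -m handwheel '[[0,0,0.03,0],[0,0,0.03,0],[0,0,0.012,0],[0,0,0,0],[0,0,0,0]]'; python3 -c "
from rig import readout; s=readout.get_state(); print(s['effort'].round(2),s['position'].round(4),s['ee_rot'].round(4))"
```

```text
clock: 4.8
position: [0.3808, 0.1214, 0.0824]
ee_rot: [0.0, 0.985, 0.173, 0.001]
contact_force: [0.8, -0.5, 1.0]
width: 0.085
gripper_force: 0.0
[ -0.   -27.92 -15.8   -0.     0.04   0.  ] [0.3808 0.1214 0.0824] [0.     0.9849 0.1733 0.0011]
```

```bash
python3 - <<'E'
from h import *
s=dict(np.load("scene0.npz"));t=dict(np.load("top0.npz"));w=dict(np.load("w1.npz"))
f=lambda im,u,v,z:onz(im,im["T"],u,v,z).round(3)[:2]
print("w1 grip near end top",f(w,287.3,359,.088),"bottom",f(w,287,340,.052),"flange c z.03",f(w,285,348,.03))
print("scene top centre",f(s,292.3,196,.088),"far",f(s,295.5,193,.088),"near",f(s,289.5,199,.088))
print("top near end",f(t,285.7,198.5,.088), "far-ish",f(t,287.5,182,.088))
E
python3 -m handwheel '[[0.02,0,0,0],[0.02,0,0,0],[0.02,0,0,0],[0.01,0,0,0],[0,0,0,0]]'
python3 - <<'E'
from h import *
s,im=wrist("w2"); print(s["effort"].round(2),s["position"].round(4))
E
```

```text
w1 grip near end top [0.524 0.174] bottom [0.528 0.175] flange c z.03 [0.553 0.181]
scene top centre [0.548 0.179] far [0.569 0.181] near [0.528 0.177]
top near end [0.524 0.169] far-ish [0.568 0.18 ]
clock: 5.22
position: [0.4495, 0.146, 0.0833]
ee_rot: [-0.0, 0.985, 0.174, 0.003]
contact_force: [0.4, -0.7, -0.9]
width: 0.0854
gripper_force: 0.0
[ 1.100e-01 -3.477e+01 -1.759e+01  3.000e-02  2.000e-02  3.000e-02] [0.4495 0.146  0.0833]
```

```bash
cat > chk.py <<'E'
import sys,numpy as np
from rig import readout
s=readout.get_state(); r=np.hypot(*s["position"][:2]); e=s["effort"]
p2=-34.77-100*(r-.4727); p3=-17.59-26*(r-.4727)
print(round(r,4),e[:3].round(2),"dev",round(e[1]-p2,2),round(e[2]-p3,2),s["contact_force"].round(1),s["position"].round(4))
sys.exit(abs(e[0])>2 or abs(e[1]-p2)>2.5 or abs(e[2]-p3)>2)
E
python3 -m handwheel '[[0.002,0,0,0],[0.002,0,0,0],[0.002,0,0,0]]' >/dev/null; python3 chk.py &&
python3 -m handwheel '[[0.002,0,0,0],[0.002,0,0,0],[0.002,0,0,0]]' >/dev/null; python3 chk.py &&
python3 -m handwheel '[[0.002,0,0,0],[0.002,0,0,0],[0.002,0,0,0]]' >/dev/null; python3 chk.py &&
python3 -m handwheel '[[0.002,0,0,0],[0.002,0,0,0],[0.002,0,0,0]]' >/dev/null; python3 chk.py &&
python3 -m handwheel '[[0.002,0,0,0],[0.002,0,0,0],[0.002,0,0,0]]' >/dev/null; python3 chk.py &&
python3 -m handwheel '[[0.002,0,0,0],[0.002,0,0,0],[0.002,0,0,0]]' >/dev/null; python3 chk.py
```

```text
0.4734 [-3.000e-02 -3.595e+01 -1.751e+01] dev -1.11 0.1 [-0.7 -0.  -0. ] [0.45   0.1469 0.0815]
0.4734 [-3.000e-02 -3.595e+01 -1.751e+01] dev -1.11 0.1 [-0.7 -0.  -0. ] [0.45   0.1469 0.0815]
0.4734 [-3.000e-02 -3.595e+01 -1.751e+01] dev -1.11 0.1 [-0.7 -0.  -0. ] [0.45   0.1469 0.0815]
0.4734 [-3.000e-02 -3.595e+01 -1.751e+01] dev -1.11 0.1 [-0.7 -0.  -0. ] [0.45   0.1469 0.0815]
0.4734 [-3.000e-02 -3.595e+01 -1.751e+01] dev -1.11 0.1 [-0.7 -0.  -0. ] [0.45   0.1469 0.0815]
0.4734 [-3.000e-02 -3.595e+01 -1.751e+01] dev -1.11 0.1 [-0.7 -0.  -0. ] [0.45   0.1469 0.0815]False
False
False
False
False
False
```

```bash
sed -i 's/sys.exit(\(.*\))$/sys.exit(int(\1))/; s/p2=-34.77-100\*(r-.4727); p3=-17.59-26\*(r-.4727)/p2=-35.95-100*(r-.4734); p3=-17.51-20*(r-.4734)/' chk.py
python3 -m handwheel '[[0.002,0,0,0],[0.002,0,0,0],[0.002,0,0,0],[0,0,0,0]]' >/dev/null; python3 chk.py &&
python3 -m handwheel '[[0.002,0,0,0],[0.002,0,0,0],[0.002,0,0,0],[0,0,0,0]]' >/dev/null && python3 chk.py &&
python3 -m handwheel '[[0.002,0,0,0],[0.002,0,0,0],[0.002,0,0,0],[0,0,0,0]]' >/dev/null && python3 chk.py &&
python3 -m handwheel '[[0.002,0,0,0],[0.002,0,0,0],[0.002,0,0,0],[0,0,0,0]]' >/dev/null && python3 chk.py &&
python3 -m handwheel '[[0.002,0,0,0],[0.002,0,0,0],[0.002,0,0,0],[0,0,0,0]]' >/dev/null && python3 chk.py
```

```text
0.4809 [ 3.000e-02 -3.641e+01 -1.753e+01] dev 0.28 0.13 [-0.5  0.2 -0.5] [0.4571 0.1493 0.0813]
0.487 [ 3.000e-02 -3.692e+01 -1.763e+01] dev 0.39 0.15 [-0.5 -0.5  0.4] [0.4628 0.1514 0.0813]
0.4929 [ 3.000e-02 -3.745e+01 -1.773e+01] dev 0.46 0.17 [0.2 0.4 0.6] [0.4684 0.1535 0.0813]
0.499 [ 3.000e-02 -3.799e+01 -1.783e+01] dev 0.52 0.19 [ 1.  -1.5 -0.1] [0.4741 0.1555 0.0814]
0.505 [ 3.000e-02 -3.853e+01 -1.793e+01] dev 0.58 0.21 [ 0.7  0.8 -0.7] [0.4798 0.1576 0.0814]
```

```bash

python3 -m handwheel '[[0.002,0,0,0],[0.002,0.001,0,0],[0.002,0,0,0],[0,0,0,0]]' >/dev/null; python3 chk.py &&
python3 -m handwheel '[[0.002,0,0,0],[0.002,0.001,0,0],[0.002,0,0,0],[0,0,0,0]]' >/dev/null && python3 chk.py &&
python3 -m handwheel '[[0.002,0,0,0],[0.002,0.001,0,0],[0.002,0,0,0],[0,0,0,0]]' >/dev/null && python3 chk.py &&
python3 -m handwheel '[[0.002,0,0,0],[0.002,0.001,0,0],[0.002,0,0,0],[0,0,0,0]]' >/dev/null && python3 chk.py &&
python3 -m handwheel '[[0.002,0,0,0],[0.002,0,0,0],[0.002,0,0,0],[0,0,0,0]]' >/dev/null && python3 chk.py
python3 - <<'E'
from h import *
s,im=wrist("w3"); print(s["clock"],s["effort"].round(2),s["position"].round(4),s["ee_rot"].round(4))
t=optics.get_image("top"); g=cv2.resize(t["img"][120:330,210:490,::-1],(400,300)); 
cv2.imwrite("pics/v3.png",np.hstack([cv2.resize(im["img"][:,:,::-1],(400,300)),g]))
E
```

```text
0.511 [ 1.000e-02 -3.907e+01 -1.804e+01] dev 0.64 0.22 [ 0.8 -1.2  0.3] [0.4858 0.1586 0.0814]
0.517 [ 1.000e-02 -3.961e+01 -1.814e+01] dev 0.7 0.24 [ 0.8 -0.1 -0.2] [0.4917 0.1597 0.0814]
0.5231 [ 1.000e-02 -4.015e+01 -1.825e+01] dev 0.77 0.26 [-0.4 -0.7 -0.5] [0.4977 0.1608 0.0814]
0.5291 [ 1.000e-02 -4.069e+01 -1.835e+01] dev 0.83 0.27 [ 0.1  0.4 -0.3] [0.5037 0.162  0.0814]
0.5351 [ 2.000e-02 -4.123e+01 -1.845e+01] dev 0.89 0.29 [ 0.9  0.4 -0.3] [0.5093 0.1641 0.0814]
8.85 [ 2.000e-02 -4.123e+01 -1.845e+01  0.000e+00  4.000e-02  0.000e+00] [0.5093 0.1641 0.0814] [-0.000e+00  9.848e-01  1.735e-01  4.000e-04]
```

View pics/v3.png

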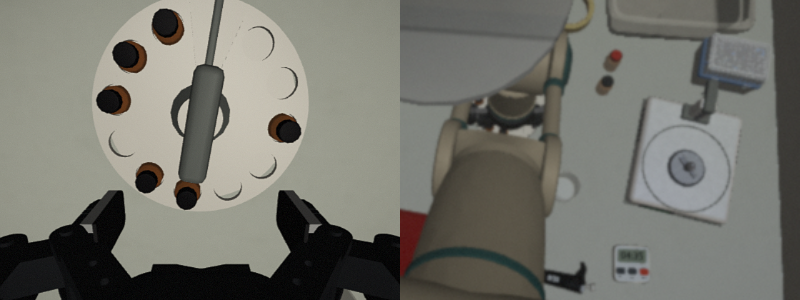

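The wrist view shows the whole carousel: grip from (192,180) to (210,68) in the half-size panel, the rib running on upward to (218,5), and no contact so far. Next I'll compute the grip's pose.

```bash
python3 - <<'E'
from h import *
w=dict(np.load("w3.npz")); g=cv2.cvtColor(w["img"],cv2.COLOR_RGB2GRAY)
m=((g>70)&(g<135)).astype(np.uint8); m[:80]=0;m[258:]=0;m[:,:240]=0;m[:,320:]=0
m=cv2.morphologyEx(m,cv2.MORPH_OPEN,np.ones((9,9)))
n,l,st,c=cv2.connectedComponentsWithStats(m); k=1+st[1:,4].argmax(); print(st[k],c[k].round(1))
r=cv2.minAreaRect(cv2.findContours((l==k).astype(np.uint8),0,1)[0][0]); print(r)
b=cv2.boxPoints(r); P=np.array([onz(w,w["T"],u,v,.088) for u,v in b]); print(P.round(4)); print("c",P.mean(0).round(4))
e=sorted([(np.linalg.norm(P[i]-P[(i+1)%4]),i) for i in range(4)]); print([x[0].round(4) for x in e]); d=P[e[-1][1]]-P[(e[-1][1]+1)%4]; print("dir",np.rad2deg(np.arctan2(d[1],d[0]))%180)
# disc edge: fit circle at plate top z ~.03 via bright mask
for z in(.028,):
    print("rib tip line",[onz(w,w["T"],u,v,.035).round(4)[:2] for u,v in((296,80),(306,5))])
print(w["T"][:3,3].round(3))
E
```

```text
[ 258   97   53  158 4858] [283.  173.8]
((282.2092590332031, 175.13308715820312), (32.56636047363281, 159.91722106933594), 10.256818771362305)
[[0.5269 0.1815 0.088 ]
 [0.5777 0.1897 0.088 ]
 [0.5794 0.1801 0.088 ]
 [0.5286 0.1706 0.088 ]]
c [0.5531 0.1805 0.088 ]
[np.float64(0.0098), np.float64(0.011), np.float64(0.0514), np.float64(0.0516)]
dir 10.555821996050781
rib tip line [array([0.5878, 0.1862]), array([0.6167, 0.1927])]
[0.572 0.188 0.201]
```

```bash

python3 -m handwheel '[[0,0,0,0.08],[0,0,0,0.083],[0.002,-0.004,0,0],[0.002,-0.004,0,0],[0,0,0,0]]' >/dev/null; python3 chk.py &&
python3 -m handwheel '[[0.002,0,0.001,0],[0.002,0,0.001,0],[0.002,0,0,0],[0,0,0,0]]' >/dev/null && python3 chk.py &&
python3 -m handwheel '[[0.002,0,0.001,0],[0.002,0,0.001,0],[0.002,0,0,0],[0,0,0,0]]' >/dev/null && python3 chk.py &&
python3 -m handwheel '[[0.002,0,0,0],[0.002,0,0,0],[0.002,0,0,0],[0,0,0,0]]' >/dev/null && python3 chk.py &&
python3 -m handwheel '[[0.002,0,0,0],[0.002,0,0,0],[0.002,0,0,0],[0,0,0,0]]' >/dev/null && python3 chk.py &&
python3 -m handwheel '[[0.002,0,0,0],[0.002,0,0,0],[0.002,0,0,0],[0,0,0,0]]' >/dev/null && python3 chk.py &&
python3 -m handwheel '[[0.002,0,0,0],[0.002,0,0,0],[0.002,0,0,0],[0,0,0,0]]' >/dev/null && python3 chk.py &&
python3 -m handwheel '[[0.002,0,0,0],[0.002,0,0,0],[0.002,0,0,0],[0,0,0,0]]' && python3 chk.py
```

```text
0.5402 [ 3.000e-02 -4.170e+01 -1.849e+01] dev 0.93 0.36 [ 0.9 -1.6 -0.1] [0.5116 0.1734 0.0814]
0.546 [  0.07 -42.24 -18.53] dev 0.97 0.43 [0.5 0.9 0.5] [0.5176 0.1736 0.0792]
0.5519 [ 2.000e-02 -4.279e+01 -1.855e+01] dev 1.01 0.53 [-0.3  0.6  0.1] [0.5235 0.1748 0.0773]
0.5579 [ 2.000e-02 -4.336e+01 -1.869e+01] dev 1.05 0.51 [-0.5  0.5  0.9] [0.5295 0.1759 0.0774]
0.5639 [ 2.00e-02 -4.39e+01 -1.88e+01] dev 1.1 0.52 [0.6 0.7 0.3] [0.5354 0.177  0.0774]
0.5698 [ 2.000e-02 -4.442e+01 -1.891e+01] dev 1.17 0.53 [ 0.4 -0.  -0.4] [0.5413 0.1781 0.0774]
0.5757 [ 2.000e-02 -4.495e+01 -1.902e+01] dev 1.23 0.53 [ 0.3 -0.6  1. ] [0.5471 0.1792 0.0773]
clock: 11.7
position: [0.553, 0.1804, 0.0774]
ee_rot: [-0.0, 0.996, 0.093, 0.0]
contact_force: [-0.1, -0.0, 0.5]
width: 0.0849
gripper_force: 0.0
0.5817 [ 2.000e-02 -4.548e+01 -1.914e+01] dev 1.3 0.54 [-0.1 -0.   0.5] [0.553  0.1804 0.0774]
```

```bash
python3 -m handwheel '[[0,0,0,0],[0,0,0,0],[0,0,0,0],[0,0,0,0],[0,0,0,0]]' .005 40 >/dev/null; python3 -m handwheel '[[0,0,0,0],[0,0,0,0],[0,0,0,0],[0,0,0,0]]' ; python3 chk.py; python3 -m handwheel '[[0,0,-0.003,0],[0,0,-0.003,0],[0,0,-0.003,0],[0,0,-0.003,0],[0,0,0,0]]'; python3 chk.py
```

```text
clock: 12.45
position: [0.5529, 0.1805, 0.0785]
ee_rot: [-0.0, 0.996, 0.093, 0.001]
contact_force: [-1.1, 0.6, 6.1]
width: 0.0136
gripper_force: 40.3
0.5816 [ -0.24 -42.27 -18.07] dev 4.5 1.6 [-1.1  0.6  6.1] [0.5529 0.1805 0.0785]
clock: 12.87
position: [0.5526, 0.1803, 0.0897]
ee_rot: [-0.0, 0.996, 0.093, 0.0]
contact_force: [0.4, -0.6, -2.2]
width: 0.0133
gripper_force: 38.9
0.5813 [ 3.000e-02 -4.680e+01 -2.036e+01] dev -0.06 -0.69 [ 0.4 -0.6 -2.2] [0.5526 0.1803 0.0897]
```

```bash
python3 - <<'E'
from h import *
from clr import clear
w=dict(np.load("w1.npz")); print("book corner",[onz(w,w["T"],u,v,.0).round(3)[:2] for u,v in((362,145),(390,0),(560,172),(245,160),(369,168))])
for p in [(.42,.155,.09),(.40,.14,.12),(.40,.14,.16),(.38,.14,.16),(.37,.148,.16),(.41,.11,.16)]: print(p,clear(p))
E
python3 -m handwheel '[[-0.004,0,0,0],[-0.004,0,0,0],[-0.004,0,0,0],[-0.004,0,0,0],[-0.004,0,0,0]]' >/dev/null; python3 chk.py
python3 -m handwheel '[[-0.004,0,0,0],[-0.004,0,0,0],[-0.004,0,0,0],[-0.004,0,0,0],[-0.004,0,0,0]]' ; python3 chk.py
```

```text
book corner [array([0.321, 0.191]), array([0.188, 0.168]), array([0.285, 0.399]), array([0.371, 0.08 ]), array([0.341, 0.206])]
(0.42, 0.155, 0.09) [64, 32, 12, 114]
(0.4, 0.14, 0.12) [67, 24, -13, 150]
(0.4, 0.14, 0.16) [61, 9, -29, 170]
(0.38, 0.14, 0.16) [73, 27, -10, 187]
(0.37, 0.148, 0.16) [73, 34, -2, 193]
(0.41, 0.11, 0.16) [82, 12, -28, 170]
0.5605 [-1.000e-02 -4.478e+01 -2.055e+01] dev -0.12 -1.3 [ 0.3  0.8 -4.1] [0.532  0.1764 0.0892]
clock: 13.7
position: [0.5127, 0.1728, 0.0894]
ee_rot: [-0.0, 0.996, 0.093, 0.0]
contact_force: [-0.8, -0.7, -2.9]
width: 0.0136
gripper_force: 38.9
0.541 [ -0.  -43.  -20.2] dev -0.29 -1.34 [-0.8 -0.7 -2.9] [0.5127 0.1728 0.0894]
```

```bash
python3 -m handwheel '[[-0.01,0,0,0],[-0.012,0,0,0],[-0.012,0,0,0],[-0.012,0,0,0],[-0.012,0,0,0]]' >/dev/null
python3 -m handwheel '[[-0.012,0,0,0],[-0.012,0,0,0],[-0.012,0,0,0],[-0.012,0,-0.002,0],[-0.012,0,-0.003,0]]' >/dev/null
python3 -m handwheel '[[-0.012,0,-0.005,0],[-0.012,0,-0.005,0],[-0.012,0,-0.006,0],[-0.005,0,-0.01,0],[0,0,0,0]]'; python3 chk.py
python3 -m handwheel '[[0,0,-0.015,0],[0,0,-0.02,0],[0,0,-0.02,0],[0,0,-0.015,0],[0,0,0,0]]'; python3 chk.py
```

```text
clock: 14.95
position: [0.3558, 0.1434, 0.1219]
ee_rot: [-0.0, 0.996, 0.093, 0.001]
contact_force: [0.4, 0.6, -3.3]
width: 0.0133
gripper_force: 39.0
0.3836 [  0.09 -27.4  -19.01] dev -0.43 -3.3 [ 0.4  0.6 -3.3] [0.3558 0.1434 0.1219]
clock: 15.37
position: [0.3594, 0.144, 0.1931]
ee_rot: [-0.0, 0.996, 0.093, 0.004]
contact_force: [0.9, 0.1, -3.0]
width: 0.0135
gripper_force: 39.5
0.3872 [  0.18 -25.72 -22.24] dev 1.61 -6.45 [ 0.9  0.1 -3. ] [0.3594 0.144  0.1931]
```

```bash
python3 - <<'E'
from h import *
t=dict(np.load("top0.npz"));s=dict(np.load("scene0.npz"))
def rect(im,c,z,half,n):
    src=np.float32([[0,0],[n,0],[n,n],[0,n]]); # up=+x, left=+y
    W=[(c[0]+half,c[1]+half),(c[0]+half,c[1]-half),(c[0]-half,c[1]-half),(c[0]-half,c[1]+half)]
    dst=np.float32([proj(im,im["T"],[x,y,z]) for x,y in W])
    return cv2.warpPerspective(im["img"][:,:,::-1],cv2.getPerspectiveTransform(dst,src),(n,n),flags=cv2.INTER_CUBIC)
c=(.537,-.166)
o=[]
for im,k in((t,1.5),(s,1.05)):
    o.append(np.vstack([np.clip(rect(im,c,z,h,300)*k,0,255).astype(np.uint8) for z,h in((.068,.04),(.056,.14))]))
g=np.hstack(o); 
for i in range(2):
    cv2.drawMarker(g,(150+300*i,450),(0,0,255),0,10,1); cv2.drawMarker(g,(150+300*i,150),(0,0,255),0,6,1)
cv2.imwrite("pics/hub.png",g)
# post etc: hub plate ellipse by darkness
for n,im,(x0,x1,y0,y1) in (("top",t,(390,432,218,256)),("scene",s,(388,430,222,254))):
    q=cv2.cvtColor(im["img"],cv2.COLOR_RGB2GRAY)[y0:y1,x0:x1]; print(n); print("\n".join(" ".join("%3d"%v for v in r) for r in q[::2]))
E
```

```text
top
152 153 150 154 151 152 151 151 150 149 149 151 152 150 149 151 153 150 151 151 149 150 149 150 149 150 150 150 151 149 150 150 149 149 150 151 150 149 146 142 130 117
151 151 153 151 149 151 149 150 151 152 151 150 149 148 149 151 151 150 153 153 152 150 150 151 151 152 150 149 150 151 152 152 151 151 151 146 149 148 150 148 149 139
153 152 150 150 150 150 151 152 150 151 152 150 149 151 152 152 151 151 151 151 151 153 150 152 150 152 149 150 151 152 152 151 152 151 151 149 150 152 150 149 149 150
152 151 151 151 149 151 152 153 152 152 152 150 151 150 143 141 136 127 121 124 126 137 140 140 147 151 151 149 150 152 151 149 150 149 149 149 150 151 151 151 151 150
153 151 149 148 149 151 150 151 152 152 148 136 113 103  85  84  89  95 106 109 109 108 102 100 100 110 125 139 149 150 150 151 151 152 151 151 151 151 150 151 150 150
151 152 151 150 150 150 150 149 148 136 109  81  74  91 110 116 119 115 112 116 119 119 117 118 118 115 110 110 120 137 147 150 151 151 152 152 151 152 149 150 147 150
151 151 150 149 149 152 149 144 116  80  66  86 109 116 113 100 102 102 103 103 109 116 
[... 4089 characters left out ...]
 198 224 220 220 221 219 219
222 221 223 221 220 220 222 223 225 225 223 222 227 230 218 164  98  85  82  73  76  78  82  86  89  89  89  88  76  82  76  83 131 200 226 222 220 219 220 220 220 222
223 222 223 221 221 222 222 223 223 223 224 223 222 222 222 224 225 229 230 230 232 212 190 193 189 189 185 212 230 229 227 225 221 223 221 221 218 220 218 220 220 219
157 205 224 225 224 222 223 221 221 223 222 222 223 223 220 220 222 222 223 222 224 224 223 223 223 223 223 221 221 222 222 219 220 220 219 221 222 219 219 220 220 221
222 182  99 109 160 204 221 223 224 223 222 224 224 222 223 221 220 223 221 222 220 221 222 221 221 220 221 221 222 221 222 223 222 222 222 222 222 221 219 220 219 220
```

View pics/hub.png

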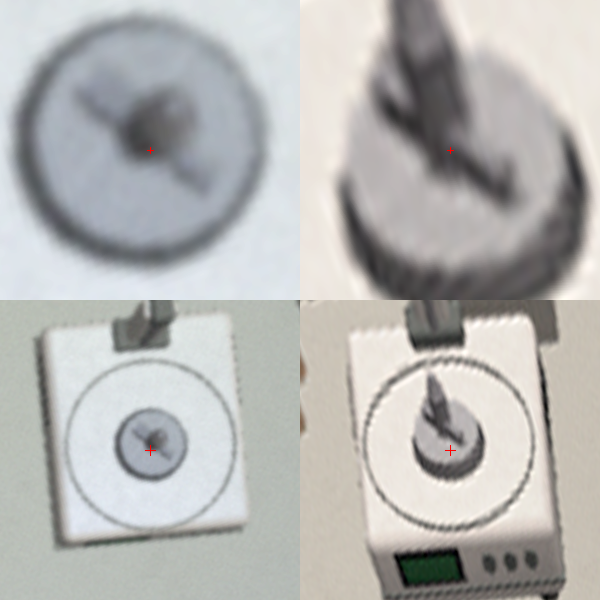

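The rectified views agree. The housing ring puts the hub axis at about (0.5425, −0.166), and the changer's yaw is about +5°. The dogs' line runs from (80,92) to (205,188), so the wide dog points to about 52° in world. Next I'll move over the hub and measure the carousel's disc centre in the hand.

```bash
cat > disc.py <<'E'
from h import *
from scipy.optimize import least_squares
def disc(im,zs,c0=(280,165)):
    g=cv2.GaussianBlur(im["img"],(5,5),0).astype(np.float32).min(2); P=[]
    for a in np.deg2rad(np.arange(0,360,3)):
        r=np.arange(110,175,.5); x=(c0[0]+r*np.cos(a)).astype(np.float32)[None]; y=(c0[1]+r*np.sin(a)).astype(np.float32)[None]
        if x.max()>555 or x.min()<3 or y.min()<3 or y.max()>265: continue
        v=cv2.remap(g,x,y,1)[0]; d=v[:-4]-v[4:]; k=d.argmax()
        if d[k]>12: P.append((x[0,k+2],y[0,k+2]))
    P=np.array(P); res=[]
    for z in zs:
        w=np.array([onz(im,im["T"],u,v,z)[:2] for u,v in P])
        f=least_squares(lambda k:np.hypot(*(w-k[:2]).T)-k[2],[w[:,0].mean(),w[:,1].mean(),.07],loss="soft_l1",f_scale=.001); res.append((round(z,3),f.x.round(4),len(P),np.median(np.abs(f.fun)).round(5)))
    return res
E
python3 - <<'E'
from disc import *
w=dict(np.load("w3.npz"))
for r in disc(w,(.02,.025,.03,.035)): print(r)
s,im=wrist("w4"); u=s["position"][2]-.0780; print(s["position"].round(4),s["contact_force"].round(1))
for r in disc(im,(u+.02,u+.025,u+.03,u+.035),(280,235)): print(r)
E
python3 -m handwheel '[[0.0102,0.0282,0,0],[0.0102,0.0282,0,0],[0.0102,0.0282,0,0],[0.0102,0.0282,0,0],[0.0102,0.0282,0,0]]' >/dev/null
python3 -m handwheel '[[0.0102,0.0282,0,0],[0.0102,0.0282,0,0],[0.0102,0.0282,0,0],[0.0102,0.0282,0,0],[0.0102,0.0282,0,0]]' >/dev/null
python3 -m handwheel '[[0.0102,0.0282,0,0],[0.0102,0.0282,0,0],[0,0,0,-0.12],[0,0,0,-0.12],[0,0,0,-0.12]]' >/dev/null
python3 -m handwheel '[[0,0,0,-0.12],[0,0,0,-0.12],[0,0,0,-0.122],[0,0,0,0],[0,0,0,0]]'
```

```text
(0.02, array([0.551 , 0.1797, 0.0746]), 68, np.float64(0.0021))
(0.025, array([0.5516, 0.1799, 0.0725]), 68, np.float64(0.00209))
(0.03, array([0.5522, 0.1801, 0.0704]), 68, np.float64(0.00208))
(0.035, array([0.5528, 0.1803, 0.0683]), 68, np.float64(0.00208))
[0.3594 0.144  0.1931] [ 0.9  0.1 -3. ]
(np.float64(0.135), array([0.3547, 0.1441, 0.0758]), 67, np.float64(0.00013))
(np.float64(0.14), array([0.3567, 0.1445, 0.0736]), 67, np.float64(0.00013))
(np.float64(0.145), array([0.3586, 0.1448, 0.0715]), 67, np.float64(0.00013))
(np.float64(0.15), array([0.3606, 0.1452, 0.0694]), 67, np.float64(0.00013))
clock: 17.08
position: [0.5391, -0.1662, 0.1887]
ee_rot: [-0.001, 0.899, 0.437, -0.001]
contact_force: [-0.0, 0.7, -3.8]
width: 0.0136
gripper_force: 40.4
```

```bash
cat > st.py <<'E'
import numpy as np
from rig import readout
F=[];s=readout.get_state()
y=2*np.degrees(np.arctan2(s["ee_rot"][2],s["ee_rot"][1]))
print(round(s["clock"],2),s["position"].round(4),"yaw",round(y,1),"F",s["contact_force"].round(1),"M",s["moment"].round(2),"w",round(s["width"],4))
E
python3 -m handwheel '[[0.0023,0.0026,0.003,0],[0,0,0.005,0],[0,0,0.004,0],[0,0,0,0],[0,0,0,0]]' >/dev/null; python3 st.py
python3 -m handwheel '[[0,0,0.003,0],[0,0,0,0],[0,0,0,0]]' >/dev/null; python3 st.py
python3 -m handwheel '[[0,0,0.003,0],[0,0,0,0],[0,0,0,0]]' >/dev/null; python3 st.py
```

```text
17.5 [ 0.5427 -0.1661  0.1776] yaw 52.0 F [ 0.7  0.5 -2.5] M [-0.   -0.03 -0.03] w 0.013
17.75 [ 0.543  -0.1662  0.1752] yaw 52.0 F [ 0.4 -0.1 -2.4] M [-0.01  0.05 -0.02] w 0.0133
18.0 [ 0.543  -0.1662  0.1721] yaw 52.0 F [ 0.2 -0.6 -2.7] M [0.02 0.01 0.03] w 0.0138
```

```bash

python3 -m handwheel '[[0,0,0.003,0],[0,0,0,0],[0,0,0,0]]' >/dev/null; python3 st.py
python3 -m handwheel '[[0,0,0.003,0],[0,0,0,0],[0,0,0,0]]' >/dev/null; python3 st.py
python3 -m handwheel '[[0,0,0.002,0],[0,0,0,0],[0,0,0,0]]' >/dev/null; python3 st.py
```

```text
18.25 [ 0.5429 -0.1662  0.1691] yaw 52.0 F [-0.1 -0.8 -3. ] M [-0.02  0.01 -0.04] w 0.0134
18.5 [ 0.5429 -0.1662  0.166 ] yaw 52.0 F [ 0.5  0.2 -2.3] M [0.03 0.07 0.01] w 0.0132
18.75 [ 0.543  -0.1662  0.1641] yaw 52.0 F [-0.1  0.5 -3.1] M [-0.03 -0.03 -0.  ] w 0.0134
```

```bash

python3 -m handwheel '[[0,0,0.001,0],[0,0,0,0],[0,0,0,0]]' >/dev/null; python3 st.py
python3 -m handwheel '[[0,0,0.001,0],[0,0,0,0],[0,0,0,0]]' >/dev/null; python3 st.py
python3 -m handwheel '[[0,0,0.001,0],[0,0,0,0],[0,0,0,0]]' >/dev/null; python3 st.py
python3 -m handwheel '[[0,0,0.001,0],[0,0,0,0],[0,0,0,0]]' >/dev/null; python3 st.py
```

```text
19.0 [ 0.5431 -0.1662  0.1632] yaw 52.0 F [ 0.8 -0.3 -3.7] M [0.01 0.02 0.  ] w 0.0134
19.25 [ 0.543  -0.1662  0.1622] yaw 52.0 F [ 0.   0.1 -2.6] M [-0.01 -0.01  0.02] w 0.0135
19.5 [ 0.5431 -0.1662  0.1612] yaw 52.0 F [-0.6  0.3 -4. ] M [-0.02 -0.03  0.03] w 0.0137
19.75 [ 0.5431 -0.1662  0.1602] yaw 52.0 F [ 0.2 -0.2 -2.3] M [0.01 0.03 0.02] w 0.0133
```

```bash

python3 -m handwheel '[[0,0,0.002,0],[0,0,0,0],[0,0,0,0]]' >/dev/null; python3 st.py
python3 -m handwheel '[[0,0,0.002,0],[0,0,0,0],[0,0,0,0]]' >/dev/null; python3 st.py
python3 -m handwheel '[[0,0,0.002,0],[0,0,0,0],[0,0,0,0]]' >/dev/null; python3 st.py
python3 -m handwheel '[[0,0,0.002,0],[0,0,0,0],[0,0,0,0]]' >/dev/null; python3 st.py
python3 -m handwheel '[[0,0,0.001,0],[0,0,0,0],[0,0,0,0]]' >/dev/null; python3 st.py
```

```text
20.0 [ 0.5431 -0.1663  0.1581] yaw 52.0 F [-0.2  0.2 -3.6] M [0.01 0.   0.  ] w 0.0137
20.25 [ 0.5431 -0.1663  0.1561] yaw 52.0 F [-0.7  0.8 -3.6] M [ 0.01  0.07 -0.03] w 0.0134
20.5 [ 0.5431 -0.1662  0.1541] yaw 52.0 F [ 0.5  0.8 -3.4] M [0.   0.07 0.02] w 0.0134
20.75 [ 0.5431 -0.1663  0.1521] yaw 52.0 F [-0.3  0.5 -3.3] M [0.06 0.07 0.  ] w 0.0133
21.0 [ 0.5431 -0.1662  0.1512] yaw 52.0 F [ 0.5 -0.5 -2.8] M [0.04 0.07 0.03] w 0.0133
```

```bash

python3 -m handwheel '[[0,0,0.001,0],[0,0,0,0],[0,0,0,0]]' >/dev/null; python3 st.py
python3 -m handwheel '[[0,0,0.001,0],[0,0,0,0],[0,0,0,0]]' >/dev/null; python3 st.py
python3 -m handwheel '[[0,0,0.001,0],[0,0,0,0],[0,0,0,0]]' >/dev/null; python3 st.py
python3 -m handwheel '[[0,0,0.0005,0],[0,0,0,0],[0,0,0,0]]' >/dev/null; python3 st.py
```

```text
21.25 [ 0.5431 -0.1662  0.1502] yaw 52.0 F [ 0.1 -0.  -2.9] M [ 0.07  0.12 -0.01] w 0.0137
21.5 [ 0.5431 -0.1663  0.1493] yaw 52.0 F [-0.9  0.6 -3.2] M [ 0.13  0.12 -0.  ] w 0.0136
21.75 [ 0.543  -0.1662  0.1481] yaw 52.0 F [-0.6  1.4 -2.9] M [ 0.07  0.12 -0.02] w 0.0132
22.0 [ 0.543  -0.1662  0.1477] yaw 52.0 F [-1.1  1.  -3.1] M [ 0.12  0.14 -0.02] w 0.0132
```

```bash

python3 -m handwheel '[[0,0,0.0007,0],[0,0,0,0],[0,0,0,0]]' >/dev/null; python3 st.py
python3 -m handwheel '[[0,0,0.0007,0],[0,0,0,0],[0,0,0,0]]' >/dev/null; python3 st.py
python3 -m handwheel '[[0,0,0.0007,0],[0,0,0,0],[0,0,0,0]]' >/dev/null; python3 st.py
python3 -m handwheel '[[0,0,0.0007,0],[0,0,0,0],[0,0,0,0]]' >/dev/null; python3 st.py
```

```text
22.25 [ 0.543  -0.1662  0.147 ] yaw 52.0 F [-1.6  0.7 -2.7] M [ 0.13  0.25 -0.04] w 0.0136
22.5 [ 0.543  -0.1662  0.1463] yaw 52.0 F [-1.2  0.4 -3.4] M [ 0.23  0.27 -0.01] w 0.0131
22.75 [ 0.543  -0.1662  0.1456] yaw 52.0 F [-0.7  0.8 -2.9] M [ 0.17  0.26 -0.  ] w 0.0133
23.0 [ 0.543  -0.1662  0.1449] yaw 52.0 F [-0.6 -0.4 -3. ] M [ 0.2   0.31 -0.07] w 0.0135
```

No upward force yet, but a moment of about 0.37 N·m is building about the grip's long axis. Before lowering further I'll check whether the carousel is tilted by fitting its rim circle as a tilted plane.

```bash
cat >> disc.py <<'E'
def tilt(im,yaw,c0,z0):
    g=cv2.GaussianBlur(im["img"],(5,5),0).astype(np.float32).min(2); P=[]
    for a in np.deg2rad(np.arange(0,360,2)):
        r=np.arange(125,172,.5); x=(c0[0]+r*np.cos(a)).astype(np.float32)[None]; y=(c0[1]+r*np.sin(a)).astype(np.float32)[None]
        if x.max()>555 or x.min()<3 or y.min()<3 or y.max()>268: continue
        v=cv2.remap(g,x,y,1)[0]; d=np.abs(v[:-4]-v[4:]); k=d.argmax()
        if d[k]>12: P.append((x[0,k+2],y[0,k+2]))
    P=np.array(P); o=im["T"][:3,3]; D=np.array([ray(im,im["T"],u,v)[1] for u,v in P])
    tx=np.array([np.cos(yaw),np.sin(yaw),0]);ty=np.array([np.sin(yaw),-np.cos(yaw),0])
    def f(k):
        c=k[:3]; n=np.array([0,0,1])+k[3]*tx+k[4]*ty; n/=np.linalg.norm(n)
        X=o+D*(((c-o)@n)/(D@n))[:,None]; return np.linalg.norm(X-c,axis=1)-.0705
    b=least_squares(f,[*(o[:2]),z0,0,0],loss="soft_l1",f_scale=.0005)
    return len(P),"c",b.x[:3].round(4),"n tilt toward tool x,y deg",np.rad2deg(b.x[3:]).round(2),"res",np.median(abs(b.fun)).round(5)
E
python3 - <<'E'
from disc import *
s,im=wrist("w5"); p=s["position"];print(p.round(4),s["moment"].round(2),s["contact_force"].round(1))
yaw=2*np.arctan2(s["ee_rot"][2],s["ee_rot"][1]); print(tilt(im,yaw,(280,235),p[2]-.045),s["ee_rot"])
w=dict(np.load("w4.npz")); print(tilt(w,np.deg2rad(10.65),(280,235),.147))
t=optics.get_image("scene"); cv2.imwrite("pics/sc5.png",cv2.resize(t["img"][140:300,340:500,::-1],(600,600),interpolation=cv2.INTER_CUBIC))
E
```

```text
[ 0.543  -0.1662  0.1449] [ 0.2   0.31 -0.07] [-0.6 -0.4 -3. ]
(88, 'c', array([ 0.5517, -0.1619,  0.0925]), 'n tilt toward tool x,y deg', array([-16.7 ,   7.79]), 'res', np.float64(0.00147)) [-1.51778224e-04  8.98743012e-01  4.38475739e-01 -4.40355228e-05]
(101, 'c', array([0.3599, 0.1445, 0.1442]), 'n tilt toward tool x,y deg', array([-4.23,  3.34]), 'res', np.float64(0.00018))
```

View pics/sc5.png

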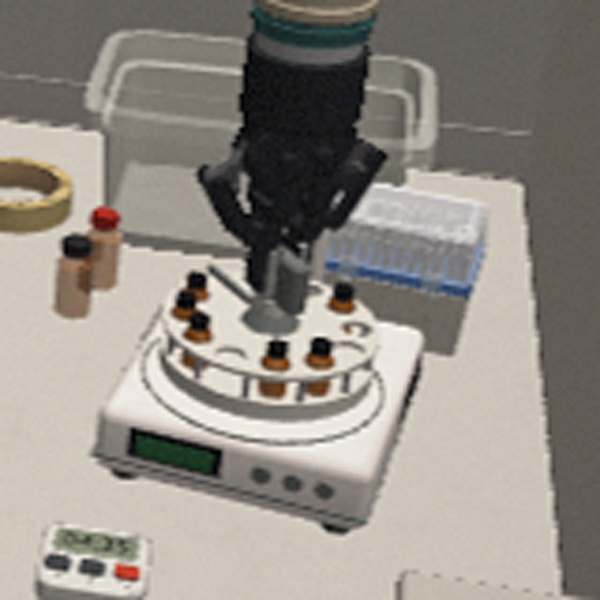

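The carousel is tilted about 3° about the grip axis in the hand, so the bore is binding lightly on the spindle. I'll ease the grip so it can level itself.

```bash
python3 -m handwheel '[[0,0,0,0],[0,0,0,0],[0,0,0,0]]' - 20 >/dev/null; python3 st.py
python3 -m handwheel '[[0,0,0.0005,0],[0,0,0,0],[0,0,0,0]]' >/dev/null; python3 st.py
python3 -m handwheel '[[0,0,0.0005,0],[0,0,0,0],[0,0,0,0]]' >/dev/null; python3 st.py
```

```text
23.35 [ 0.543  -0.1662  0.1449] yaw 52.0 F [-1.5  1.1 -2.5] M [ 0.23  0.34 -0.02] w 0.0133
23.6 [ 0.543  -0.1662  0.1445] yaw 52.0 F [-1.3  1.7 -1.4] M [ 0.27  0.36 -0.03] w 0.0133
23.85 [ 0.543  -0.1662  0.144 ] yaw 52.0 F [-1.9  1.4 -1.1] M [ 0.25  0.41 -0.03] w 0.0135
```

```bash
python3 -m handwheel '[[0,0,0.0005,0],[0,0,0,0],[0,0,0,0]]' >/dev/null; python3 st.py
python3 -m handwheel '[[0,0,0.0005,0],[0,0,0,0],[0,0,0,0]]' >/dev/null; python3 st.py
python3 -m handwheel '[[0,0,0,0],[0,0,0,0],[0,0,0,0],[0,0,0,0]]' .019 20 >/dev/null; python3 st.py
```

```text
24.1 [ 0.5431 -0.1662  0.1434] yaw 52.0 F [-1.3  1.6 -2.1] M [ 0.36  0.46 -0.04] w 0.013
24.35 [ 0.5431 -0.1662  0.1429] yaw 52.0 F [-2.5  1.  -1.9] M [ 0.3   0.4  -0.05] w 0.0131
24.68 [ 0.544  -0.1668  0.1436] yaw 52.0 F [ 0.9 -0.1 -0.7] M [0.05 0.05 0.02] w 0.019
```

```bash
python3 - <<'E'
from h import *
s,im=wrist("w6"); print(s["position"].round(4))
for n in("w4","w5","w6"):
    w=dict(np.load(n+".npz")); g=cv2.cvtColor(w["img"],cv2.COLOR_RGB2GRAY).astype(int)
    print(n)
    for v in(60,120,170,200,220): print(v," ".join(map(str,g[v,240:322:3])))
E
```

```text
[ 0.544  -0.1668  0.1436]
w4
60 183 182 183 184 183 185 186 187 183 186 184 188 184 186 183 185 184 185 184 186 186 184 185 186 186 185 185 185
120 223 225 224 225 224 224 226 226 226 226 228 231 75 113 115 94 233 228 227 226 228 229 228 227 228 227 228 229
170 221 222 222 219 220 222 223 223 223 222 224 225 89 109 118 95 227 224 224 225 222 225 225 224 226 225 225 225
200 220 217 215 220 217 218 219 219 218 222 221 220 109 103 117 91 226 221 223 222 222 222 224 221 223 223 223 224
220 216 215 217 218 218 218 215 223 92 36 36 40 39 40 35 39 37 38 37 102 228 221 218 220 221 219 220 222
w5
60 184 193 200 207 209 208 210 208 211 211 211 213 215 212 211 211 212 209 213 211 208 211 211 214 212 216 215 214
120 214 215 216 216 216 216 216 216 217 216 218 222 73 105 103 81 224 220 219 218 218 220 219 217 220 219 217 217
170 212 214 213 214 213 211 215 217 215 214 217 218 85 104 112 84 220 215 217 217 215 217 219 218 218 220 218 219
200 211 212 212 214 215 211 214 214 215 213 214 218 84 104 110 85 220 215 217 216 216 214 217 215 216 219 218 217
220 210 210 209 211 213 212 213 221 84 33 32 35 30 33 37 33 34 37 34 93 224 218 216 215 217 214 218 218
w6
60 192 198 206 208 208 211 212 211 213 212 213 213 213 216 212 213 212 213 210 208 210 211 214 215 216 215 215 215
120 214 215 215 218 215 215 215 215 216 218 220 90 104 107 78 222 220 220 219 221 220 219 221 221 219 218 219 218
170 215 214 214 215 215 215 216 213 216 215 222 84 103 111 84 222 217 221 220 217 217 220 218 220 220 220 221 216
200 212 213 215 216 213 215 215 214 215 215 215 104 98 113 83 219 217 217 219 218 220 218 218 219 220 218 218 216
220 210 212 213 213 213 212 220 78 35 35 34 40 39 35 36 34 36 33 66 221 219 216 216 219 217 218 216 218
```

```bash
python3 -m handwheel '[[0,-0.0012,0,0],[0,0,0,0],[0,0,0,0]]' .019 >/dev/null; python3 st.py
python3 -m handwheel '[[0,0,0,0],[0,0,0,0],[0,0,0,0],[0,0,0,0]]' .010 20 >/dev/null; python3 st.py
```

```text
24.98 [ 0.5422 -0.1655  0.143 ] yaw 52.0 F [ 0.4 -0.4  0.2] M [-0.04  0.03  0.  ] w 0.0192
25.32 [ 0.5424 -0.1656  0.143 ] yaw 52.0 F [ 1.2  0.4 -0.1] M [-0.08 -0.15  0.01] w 0.0139
```

```bash

python3 -m handwheel '[[0,0,0,0.03],[0,0,0,0.03],[0,0,0,0],[0,0,0,0]]' >/dev/null; python3 st.py
python3 -m handwheel '[[0,0,0,0.03],[0,0,0,0.03],[0,0,0,0],[0,0,0,0]]' >/dev/null; python3 st.py
python3 -m handwheel '[[0,0,0,0.03],[0,0,0,0.03],[0,0,0,0],[0,0,0,0]]' >/dev/null; python3 st.py
python3 -m handwheel '[[0,0,0,0.03],[0,0,0,0.03],[0,0,0,0],[0,0,0,0]]' >/dev/null; python3 st.py
```

```text
25.65 [ 0.5417 -0.1657  0.143 ] yaw 48.6 F [ 0.4 -1.6  1.1] M [-0.17  0.26  0.04] w 0.0137
25.98 [ 0.542  -0.1657  0.143 ] yaw 45.2 F [-0.3 -1.1  0.7] M [-0.26  0.19  0.  ] w 0.0135
26.32 [ 0.5421 -0.1657  0.143 ] yaw 41.8 F [-0.1 -0.5 -0.3] M [-0.33  0.24 -0.01] w 0.0135
26.65 [ 0.5421 -0.1656  0.143 ] yaw 38.3 F [ 0.2 -2.   1. ] M [-0.35  0.21  0.02] w 0.0133
```

I've turned 14° with hardly any torque. To check how deep it sits, I'll compare the vial-cap spacing in the wrist view while held (w4, underside known) with now.

```bash
cat > caps.py <<'E'
from h import *
def caps(im):
    g=cv2.cvtColor(im["img"],cv2.COLOR_RGB2GRAY); m=(g<45).astype(np.uint8)
    m=cv2.morphologyEx(m,cv2.MORPH_OPEN,np.ones((7,7))); n,l,st,c=cv2.connectedComponentsWithStats(m)
    return [(c[i].round(1).tolist(),int(st[i,4])) for i in range(1,n) if 250<st[i,4]<1600 and c[i][1]<330]
E
python3 - <<'E'
from caps import *
s,im=wrist("w7"); print(s["position"].round(4))
for n in("w4","w5","w6","w7"): print(n,caps(dict(np.load(n+".npz"))))
E
```

```text
[ 0.5421 -0.1656  0.143 ]
w4 [([216.0, 159.2], 872), ([172.5, 205.0], 854), ([280.0, 223.8], 659), ([161.3, 263.0], 808), ([400.3, 263.1], 809)]
w5 [([523.3, 26.2], 1084), ([441.5, 119.5], 511), ([216.0, 159.1], 885), ([172.4, 205.0], 860), ([280.5, 224.5], 726), ([161.2, 263.0], 809), ([400.0, 263.1], 815)]
w6 [([521.9, 26.1], 1065), ([439.2, 119.8], 476), ([213.3, 159.3], 862), ([170.1, 204.9], 847), ([277.1, 224.3], 707), ([159.0, 262.3], 794), ([396.4, 262.7], 795)]
w7 [([400.5, 81.2], 339), ([216.4, 159.3], 863), ([173.1, 205.0], 844), ([280.5, 224.6], 731), ([161.9, 262.9], 799), ([400.2, 263.0], 819)]
```

Cap spacing is 238.3 px now against 239.0 px when held, so the underside is at about 0.064 m, the home level (dog level would be 0.071). It turns rigidly with the tool, so the hub is being driven. I'll carry on clockwise towards the stop, slowing near the end.

```bash

python3 -m handwheel '[[0,0,0,0.04],[0,0,0,0.04],[0,0,0,0.04],[0,0,0,0.04],[0,0,0,0.04]]' >/dev/null; python3 st.py
python3 -m handwheel '[[0,0,0,0.04],[0,0,0,0.04],[0,0,0,0.04],[0,0,0,0.04],[0,0,0,0.04]]' >/dev/null; python3 st.py
python3 -m handwheel '[[0,0,0,0.03],[0,0,0,0.02],[0,0,0,0]]' >/dev/null; python3 st.py
```

```text
27.12 [ 0.5421 -0.1656  0.143 ] yaw 26.8 F [-0.8 -1.3  0.3] M [-0.34  0.2   0.14] w 0.0136
27.53 [ 0.5422 -0.1656  0.143 ] yaw 15.3 F [-0.3 -2.   0.4] M [-0.26  0.2   0.14] w 0.0136
27.78 [ 0.5421 -0.1655  0.143 ] yaw 12.5 F [-1.7 -0.3  0.9] M [-0.29  0.22  0.03] w 0.0132
```

```bash

for i in 1; do python3 -m handwheel '[[0,0,0,0.01],[0,0,0,0.01],[0,0,0,0.01]]' >/dev/null; python3 st.py
python3 -m handwheel '[[0,0,0,0.01],[0,0,0,0.01]]' >/dev/null; python3 st.py
python3 -m handwheel '[[0,0,0,0.01],[0,0,0,0.01]]' >/dev/null; python3 st.py
python3 -m handwheel '[[0,0,0,0.01],[0,0,0,0.01]]' >/dev/null; python3 st.py; done
```

```text
28.03 [ 0.5421 -0.1656  0.143 ] yaw 10.7 F [-0.9 -3.2  0.7] M [-0.25  0.22  0.13] w 0.0136
28.2 [ 0.5422 -0.1656  0.143 ] yaw 9.6 F [-1.1 -1.6 -0.4] M [-0.35  0.23  0.12] w 0.0135
28.37 [ 0.5422 -0.1655  0.143 ] yaw 8.4 F [-1.5 -1.2  0.4] M [-0.32  0.19  0.11] w 0.0136
28.53 [ 0.5422 -0.1655  0.143 ] yaw 7.3 F [-0.9 -1.2  1. ] M [-0.34  0.22  0.13] w 0.0135
```

```bash

python3 -m handwheel '[[0,0,0,0.01],[0,0,0,0.01]]' >/dev/null; python3 st.py
python3 -m handwheel '[[0,0,0,0.01],[0,0,0,0]]' >/dev/null; python3 st.py
python3 -m handwheel '[[0,0,0,0.01],[0,0,0,0]]' >/dev/null; python3 st.py
```

```text
28.7 [ 0.5422 -0.1655  0.143 ] yaw 6.1 F [-0.6 -2.7  2. ] M [-0.35  0.2   0.14] w 0.0135
28.87 [ 0.5422 -0.1655  0.143 ] yaw 5.6 F [-1.4 -2.8  0.8] M [-0.33  0.19  0.06] w 0.0139
29.03 [ 0.5422 -0.1655  0.143 ] yaw 5.0 F [-1.4 -1.3  1.1] M [-0.32  0.23  0.12] w 0.0134
```

```bash

python3 -m handwheel '[[0,0,0,0.01],[0,0,0,0]]' >/dev/null; python3 st.py
python3 -m handwheel '[[0,0,0,0.01],[0,0,0,0]]' >/dev/null; python3 st.py
python3 -m handwheel '[[0,0,0,0.01],[0,0,0,0]]' >/dev/null; python3 st.py
```

```text
29.2 [ 0.5422 -0.1656  0.143 ] yaw 4.4 F [-1.1 -1.5  0.2] M [-0.29  0.21  0.18] w 0.014
29.37 [ 0.5422 -0.1656  0.143 ] yaw 3.9 F [-1.1 -1.7  0.4] M [-0.32  0.2   0.38] w 0.0135
29.53 [ 0.5422 -0.1656  0.143 ] yaw 3.3 F [-0.6 -1.6  1.3] M [-0.32  0.11  0.53] w 0.0138
```

Mz is rising sharply at a yaw of about 4°, so it has reached the home stop. I'll ease back, let go, and lift straight up.

```bash

python3 -m handwheel '[[0,0,0,-0.012],[0,0,0,0],[0,0,0,0]]' >/dev/null; python3 st.py
python3 -m handwheel '[[0,0,0,0],[0,0,0,0],[0,0,0,0],[0,0,0,0]]' .04 20 >/dev/null; python3 st.py
python3 - <<'E'
from caps import *
s,im=wrist("w8"); print(caps(im)); g=cv2.cvtColor(im["img"],cv2.COLOR_RGB2GRAY).astype(int)
for v in(60,120,170): print(v," ".join(map(str,g[v,240:322:3])))
E
```

```text
29.78 [ 0.5422 -0.1655  0.143 ] yaw 4.0 F [-0.2 -1.3  0.3] M [-0.32  0.15  0.31] w 0.0137
30.12 [ 0.5422 -0.1652  0.1429] yaw 4.0 F [0.7 0.3 0.4] M [-0.02 -0.07 -0.06] w 0.0401
[([215.8, 160.8], 880), ([173.2, 207.2], 849), ([281.0, 224.8], 730), ([401.4, 261.1], 815), ([163.4, 265.0], 804)]
60 100 103 100 103 104 102 106 103 105 95 37 38 45 47 52 62 104 106 107 106 108 106 104 109 105 106 105 103
120 203 204 204 204 204 206 207 206 206 206 209 214 77 102 102 87 208 207 207 210 208 208 209 210 210 208 208 209
170 202 198 199 202 199 202 201 200 202 200 201 206 70 96 104 81 207 202 205 205 206 202 205 202 205 205 208 206
```

```bash

python3 -m handwheel '[[0,0,-0.005,0],[0,0,-0.01,0],[0,0,-0.015,0],[0,0,-0.02,0],[0,0,-0.02,0]]' >/dev/null; python3 -m handwheel '[[0,0,-0.02,0],[0,0,-0.02,0],[0,0,0,0],[0,0,0,0],[0,0,0,0]]'
python3 - <<'E'
from caps import *
s,im=wrist("w9"); print(s["contact_force"].round(1)); yaw=np.degrees(2*np.arctan2(s["ee_rot"][2],s["ee_rot"][1]))
c=caps(im); print(c)
W=[onz(im,im["T"],*p[0],.114).round(4)[:2].tolist() for p in c]; print(W)
P=np.array(W); print("radii from (.5425,-.1655)",np.hypot(*(P-[.5425,-.1655]).T).round(4),"ang",(np.degrees(np.arctan2(*(P-[.5425,-.1655]).T[::-1]))).round(1))
# reference: same caps on bench in w3 (centre .5525,.1803, yaw 10.65)
w=dict(np.load("w3.npz")); c=caps(w); Q=np.array([onz(w,w["T"],*p[0],.05)[:2] for p in c])-[.5525,.1803]
print("ref ang-10.65",(np.degrees(np.arctan2(Q[:,1],Q[:,0]))-10.65).round(1),np.hypot(*Q.T).round(4))
E
```

```text
clock: 31.0
position: [0.5418, -0.1653, 0.2528]
ee_rot: [-0.0, 0.999, 0.035, -0.0]
contact_force: [-0.7, 0.7, -0.5]
width: 0.0401
gripper_force: 0.0
[-0.7  0.7 -0.5]
[([67.3, 41.0], 770), ([242.3, 140.8], 299), ([216.3, 168.9], 289), ([354.3, 202.7], 279), ([208.7, 205.3], 277)]
[[0.6447, -0.0158], [0.5879, -0.134], [0.5665, -0.116], [0.5484, -0.2189], [0.5389, -0.111]]
radii from (.5425,-.1655) [0.1813 0.0553 0.055  0.0537 0.0546] ang [ 55.7  34.8  64.1 -83.7  93.8]
ref ang-10.65 [  29.9   59.2   88.6  -89.   148.6 -180.9] [0.0547 0.0545 0.0541 0.0527 0.0527 0.0522]
```

The caps give a carousel yaw of about 5.1°, matching the changer's ~5°. It is centred to about 1 mm, and the gripper is clear. Handing in.

```bash
python3 -c "
from rig import ticket; print(ticket.sign_off())"
```

```text
the job is handed in; nothing more can be done
None
```

The carousel sits home on the hub, turned to the home stop with its rib within about 1° of the post by camera, released with the gripper clear; handed in at about 31 s of the 61 s, no verdict printed; I saw no contact with the beaker or brown vials but did not re-measure them at the end.

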